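# Draw the short bar out from under the bin shelf

## Task

One of the three aluminium bars lying in the lanes under the low bin shelf is a short one. Draw it out along its lane from under the shelf and lay it flat on the floor of the empty blue tray, lowering it in gently, not dropping it. Leave the two full-length bars where they are and do not disturb the other things on the bench.

Things in the scene. Friction and masses are not known exactly. Their poses are not given: they have to be found in the camera images.
- rack: low grey shelf fixed on the bench, three blue bins on it. Origin: on the bench at the middle of its mouth; +x points into the lanes, z up. Board 270 mm wide (y), 150 mm deep (x from 0), underside 48 mm, top 60 mm above the bench; the bins' front walls, 2 mm behind the board's front edge, reach up to 160 mm. Under it are three lanes along x, centred at y = -75, 0, +75 mm
- lane_mid (a point): the middle lane's mouth, on the bench (same point as the rack's origin). Each lane lies between two steel strips 20 mm tall and 38 mm apart that begin 28 mm inside the mouth; a wall closes the back of all lanes 104 mm inside. The mouth is the only way out
- bar_short: the short aluminium bar, 120 long x 32 wide x 30 mm high, lying flat in one of the lanes (which one varies), its outer end sticking out of the mouth by only about 20 mm. Origin: under its inner end, on its underside; the bar extends along its own -x from 0 to -120 mm, z up
- bar_short_inner (a point): middle of the inner end face of the short bar (15 mm above its underside)
- bar_short_outer (a point): middle of the outer end face of the short bar (15 mm above its underside)
- bar_a: a full-length aluminium bar, 150 x 32 x 30 mm, lying in another lane, sticking out of the mouth by about 50 mm; origin under its inner end, extends along its own -x
- bar_b: the other full-length bar, the same as bar_a, in the remaining lane
- tray: open blue plastic tray, loose on the bench, 250 (x) x 170 (y) x 60 mm tall outside, walls and floor 5 mm thick. Origin: centre of its underside
- plates: two square aluminium plates 100 x 100 mm stacked as one piece, 36 mm tall, loose; a bystander, origin at its underside centre
- flange: loose steel ring, 84 mm outside, 20 mm tall; a bystander, origin at its underside centre
- grease: loose white plastic jar, 72 mm across, 110 mm tall; a bystander, origin at its underside centre
- driver: loose screwdriver lying flat, about 200 mm long; a bystander, origin at its underside 
- spanner: loose steel spanner lying flat, about 180 mm long; a bystander, origin at its underside 
- cup: loose white plastic cup, 72 mm across, 80 mm tall; a bystander, origin at its underside centre
- hub: loose stepped steel hub, 90 mm across its foot, 45 mm tall; a bystander, origin at its underside centre

How it is judged (in metres and radians):
On the way:
1. the short bar has been drawn fully out of the mouth of its lane (x of bar_short_inner in the frame of rack below -0.002 m), for 0.1 s.
At the end, for the whole second after the job is handed in: The short bar lies flat inside the tray: the middles of both its end faces within the tray's outline and less than 35 mm above the tray's underside; bar and tray are at rest, the tray standing on the bench (tilt under 0.1 rad). Both full-length bars are within 15 mm of where they began (z of bar_short_inner in the frame of tray between 0.005 and 0.035 m and x of bar_short_inner in the frame of tray between -0.125 and 0.125 m and y of bar_short_inner in the frame of tray between -0.085 and 0.085 m and z of bar_short_outer in the frame of tray between 0.005 and 0.035 m and x of bar_short_outer in the frame of tray between -0.125 and 0.125 m and y of bar_short_outer in the frame of tray between -0.085 and 0.085 m and angle between tray's own z axis and vertical below 0.1 rad and linear speed of each of bar_short, tray below 0.03 m/s and height (world z) of tray below 0.02 m and distance of each of bar_a, bar_b from where it was at the start of the episode below 0.015 m); the robot touches nothing.
It fails at once if a full-length bar was moved more than 15 mm (distance of any of bar_a, bar_b from where it was at the start of the episode above 0.015 m).
It fails at once if a bystander was moved more than 30 mm (distance of any of plates, flange, grease, driver, spanner, cup, hub from where it was at the start of the episode above 0.03 m).
It fails at once if the short bar was dropped (faster than 0.6 m/s while no finger touches it) (linear speed of bar_short above 0.6 m/s and contact force between the fingers and bar_short below 0.05 N).
It also fails if it takes over 58 s, if anything falls off the work surface, if the arm or the gripper's body presses on something with over 40 N, if the wrist force passes 120 N, or if a joint passes its speed limit or range.

## Robot

A 6-joint arm with a two-finger parallel gripper is mounted at the origin on the work surface. World frame = base frame: x ahead of the robot, y to its left, z up, the work surface at z = 0. Lengths are in mm, angles in rad, forces in N, time in s.
With the tool pointing down it reaches from about 300 to 775 mm from the base axis. Payload 14.6 kg.
Tool frame: the origin (TCP) lies midway between the tips of the shut fingers; the grasp point (between the pads) lies 19 mm behind it; z points along the fingers, y is the direction in which the jaws open and shut (so a half turn about z gives the same grasp; the last joint's range is limited). The gripper opens to 94 mm and grips with 3 to 60 N. Pads are 16 mm wide; open, the fingers measure 119 mm over their backs; the gripper's body (75 mm by 177 mm) begins 78 mm behind the grasp point.
Start: joints at [-1.373, 0.3, 1.521, -0, 1.321, -0.067], TCP at [143.937, -530.821, 205.446] pointing down, gripper open.
Joint ranges: [-3.03, 3.03], [-0.79, 2.21], [0.23, 2.52], [-1.04, 4.18], [0, 3.07], [-2.55, 2.55]. Speed limits (rad/s): [2.22, 2.22, 2.57, 3.14, 3.14, 3.14].

## Interface

Orientations are given as a unit quaternion [x, y, z, w].
In Python, from plant import robot gives the robot as it stands. The module is installed in compiled form; this text tells all that it offers.
- The arm moves only by the tool carry_out, never from a script. Its argument "increments" is a list that holds one entry, the list of rows, each a list of 7 numbers: the shift along the tool's x, y, z in mm, then the turn, a rotation vector about the tool's x, y, z in degrees, then the opening in per cent of the stroke, from 0 (shut) to 100 (fully open). A call has 1 to 20 rows; each row is the pose to reach, as a shift and turn from the pose commanded when the call began, along the tool's axes at that moment; what a row does not reach only later rows make up. A row lasts 1/8 s, in which the tool goes at most 62.5 mm and 10.7 degrees, less where a joint would pass 70% of its speed; a pose out of reach is approached as far as the arm can. A call with a gripper value outside its range is refused whole. The fingers move at their own pace and stop on an object; "grip_force" is the grip in N (left out, the last holds). Time passes only in rows, so rows that repeat a pose let the fingers close. It gives the time, the measured TCP pose, the force and the opening at its end, in the units of the state.
- robot.get_obs(): the state, without advancing time (a new reading comes with each control period).
- robot.snapshot(name): name is "scene" or "side" or "wrist"; returns a dict with "image" (420x560x3 uint8, red, green, blue), "vertical_fov" (degrees; the focal length in pixels is half the picture's height over the tangent of half this angle, whatever the lens; pixels are square), "cx", "cy" (the principal point, pixels), "R" (3x3) and "t" (3): a world point X has camera coordinates R X + t; the wrist camera has in their place "hand_eye" (4x4, takes a point from camera to tool coordinates, whose origin is the TCP and whose axes are the flange's). Camera axes: x right, y down, z forward; pixel columns grow to the right and rows downward; lengths in mm; the calibration is good to about 2 mm. The wrist camera is an equidistant fisheye: a pixel r from the principal point sees the ray r / f radians off the axis. A picture is of the moment at which its call begins: read the wrist's pose just before it. There is no depth.
- robot.sign_off(): hands the job in, once; it reports no verdict.
The state is a dict: "time": time; "joint_pos": joint angles; "joint_vel": joint speeds; "effort": joint torques, N m; "ee_pos": TCP position; "tcp_rot": TCP orientation; "contact_force": force on the tool from outside, world axes, zero at the start; "ft_torque": the same for the moment, N m; "finger_gap": opening from 0.0 (shut) to 1.0 (fully open).
Only numpy, scipy, OpenCV 4.12 (cv2) and the standard library are available. Lean on these libraries where they do the work, as an engineer would, in place of code of your own. Each camera call takes 0.05 s, during which the arm holds its last target.

## Working session

There is one attempt and no reset: what is moved stays moved. The work goes in short steps, Python scripts to look and compute and a tool call to move; the robot and the scene stay as the last step left them, time stands still between calls to the robot, and variables do not carry over. Pictures are saved under pics/ and viewed, and the job is handed in when it is done.

Besides the shell and the picture viewer there is one more tool, called as name([rows], argument=value, ...), one row to a line, values as JSON. carry_out: Moves the arm, as the interface text tells. Its arguments: {"type":"object","properties":{"increments":{"type":"array"},"grip_force":{"type":"number"}},"required":["increments"]}

```bash
mkdir -p pics
cat > h.py <<'E'
import numpy as np,cv2
from plant import robot
def snap(n,f):
    s=robot.snapshot(n); cv2.imwrite('pics/'+f,s['image'][:,:,::-1]); np.save('pics/'+f+'.npy',s,allow_pickle=True); return s
def load(f): return np.load('pics/'+f+'.npy',allow_pickle=True).item()
def ray(s,u,v):
    H=s['image'].shape[0]; f=H/2/np.tan(np.radians(s['vertical_fov'])/2)
    d=np.array([(u-s['cx'])/f,(v-s['cy'])/f,1.]); R=np.array(s['R']);t=np.array(s['t'])
    return -R.T@t, R.T@d
def onz(s,u,v,z):
    o,d=ray(s,u,v); return o+d*(z-o[2])/d[2]
def proj(s,X):
    H=s['image'].shape[0]; f=H/2/np.tan(np.radians(s['vertical_fov'])/2)
    c=np.array(s['R'])@X+np.array(s['t']); return c[0]/c[2]*f+s['cx'],c[1]/c[2]*f+s['cy']
E
python3 - <<'E'
from h import *
print(robot.get_obs())
for n in ('scene','side','wrist'):
    s=snap(n,n+'0.png'); print(n,{k:v for k,v in s.items() if k!='image'})
E
```

```text
{'time': 0.0, 'joint_pos': array([-1.37259112e+00,  3.00472052e-01,  1.52159184e+00, -1.75307413e-05,
        1.32071624e+00, -6.65819039e-02]), 'joint_vel': array([-0.00021979,  0.00116698, -0.00058212,  0.0005776 , -0.0003086 ,
       -0.00061498]), 'effort': array([ 3.87135791e-03, -5.31803513e+01, -3.52733946e+01,  7.10428390e-02,
        2.43738864e-02, -9.42697943e-05]), 'ee_pos': array([ 143.88565967, -530.56323442,  204.8812624 ]), 'tcp_rot': array([ 9.91248306e-01,  1.32009257e-01, -4.75198123e-05, -5.91895834e-04]), 'contact_force': array([ 0.05509447, -0.8009968 ,  0.50979033]), 'ft_torque': array([ 0.01598962, -0.01423725, -0.00897636]), 'finger_gap': 1.0022728610970348}
scene {'vertical_fov': 50.04257972190633, 'cx': 273.6625718517677, 'cy': 206.8618311477845, 'R': array([[ 0.56156492,  0.82740703, -0.00651495],
       [ 0.67832186, -0.46486057, -0.5690203 ],
       [-0.47383994,  0.31512261, -0.82229766]]), 't': array([-243.56700641, -359.71093011, 1437.78867052])}
side {'vertical_fov': 50.66821368631618, 'cx': 278.5028078919659, 'cy': 206.35559505221661, 'R': array([[ 0.97534503, -0.22059375,  0.0063617 ],
       [-0.16113134, -0.73154011, -0.66248453],
       [ 0.15079379,  0.64512592, -0.74904858]]), 't': array([-561.41755413,   80.76955032, 1043.84220661])}
wrist {'vertical_fov': 65.70646984690485, 'cx': 280.77474072959865, 'cy': 214.23461453298634, 'hand_eye': array([[-1.27921988e-03, -9.74049167e-01, -2.26332906e-01,
         6.64277616e+01],
       [ 9.99998727e-01, -1.03027328e-03, -1.21803511e-03,
         5.01199571e-01],
       [ 9.53241333e-04, -2.26334176e-01,  9.74049245e-01,
        -1.78924213e+02],
       [ 0.00000000e+00,  0.00000000e+00,  0.00000000e+00,
         1.00000000e+00]])}
```

View pics/scene0.png

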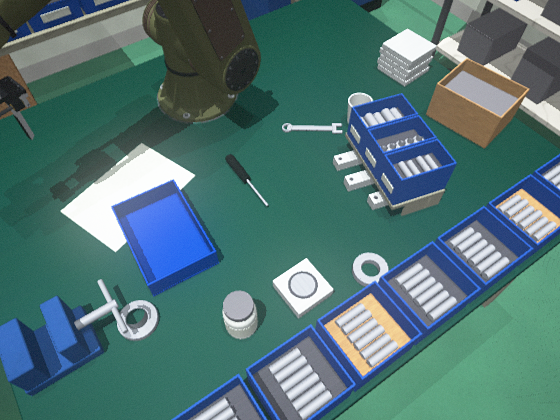

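View pics/side0.png

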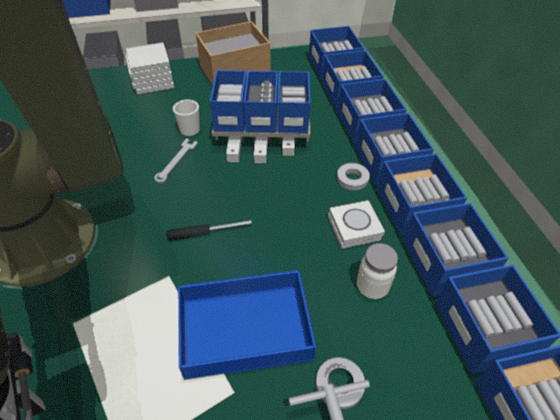

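View pics/wrist0.png

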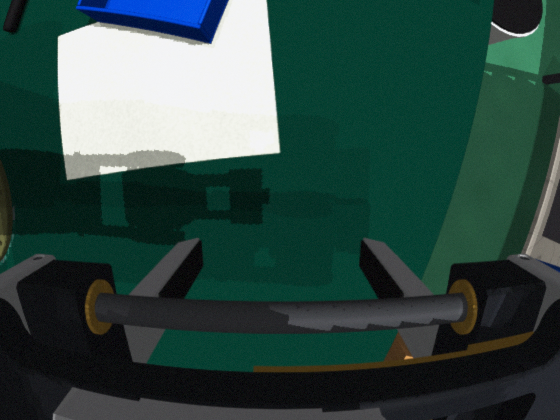

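Run:
```python
from h import *
s=load('scene0.png');i=s['image'][85:225,320:470,::-1]; a=cv2.resize(i,None,fx=4,fy=4,interpolation=cv2.INTER_CUBIC); cv2.imwrite('pics/c1.png',a)
s=load('side0.png');i=s['image'][65:170,200:320,::-1]; a=cv2.resize(i,None,fx=5,fy=5,interpolation=cv2.INTER_CUBIC); cv2.imwrite('pics/c2.png',a)
```

```text
(no output)
```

View pics/c1.png

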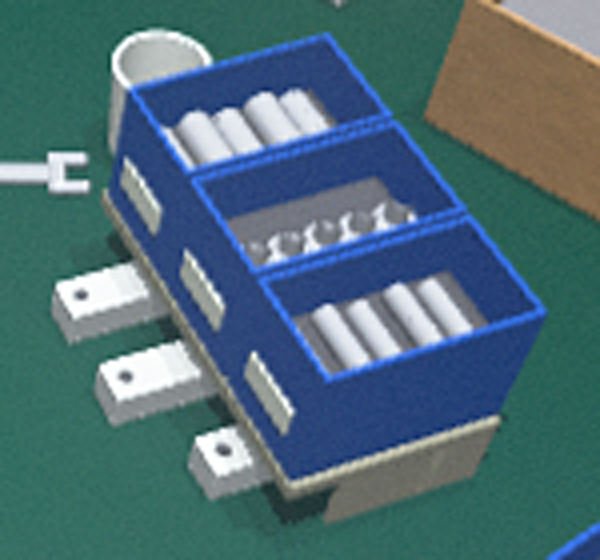

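View pics/c2.png

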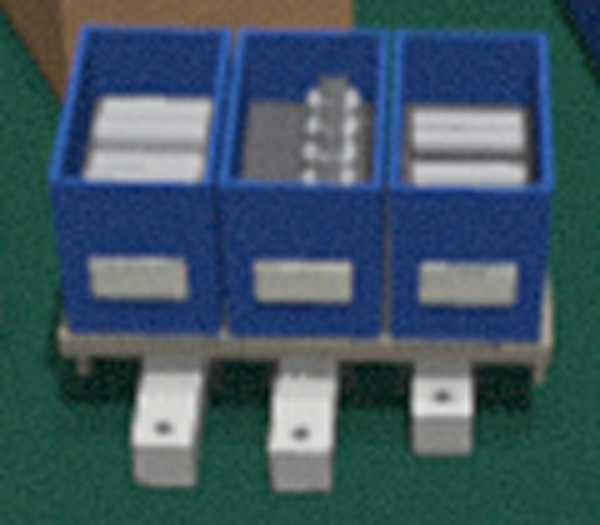

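Run:
```python
from h import *
s=load('side0.png');c=load('scene0.png')
def S(u,v,z): return onz(s,u/5+200-.4,v/5+65-.4,z).round(1)
def C(u,v,z): return onz(c,u/4+320-.4,v/4+85-.4,z).round(1)
print('side short top',S(413,418,30),S(472,418,30),'bot',S(415,453,0),S(472,453,0))
print('side a',S(133,444,30),S(197,444,30),'b',S(270,447,30),S(333,447,30))
print('board front bottom',S(58,355,48),S(550,365,48))
print('bin top front',S(50,183,160),S(550,188,160))
print('scene a',C(57,285,30),C(76,312,30),'b',C(98,363,30),C(117,394,30),'short',C(190,440,30),C(210,468,30))
print('board top',C(103,195,60),C(288,487,60),'bin',C(130,88,160),C(327,380,160))
```

```text
side short top [623.2 164.9  30. ] [654.9 158.   30. ] bot [625.7 169.2   0. ] [657.  162.4   0. ]
side a [469.6 176.7  30. ] [503.5 169.2  30. ] b [541.9 158.4  30. ] [575.3 151.   30. ]
board front bottom [438.2 238.1  48. ] [702.2 171.8  48. ]
bin top front [446.1 238.3 160. ] [697.4 179.4 160. ]
scene a [469.  177.9  30. ] [495.5 173.4  30. ] b [538.7 157.5  30. ] [566.2 151.2  30. ] short [622.3 166.1  30. ] [646.5 162.   30. ]
board top [441.  237.1  60. ] [697.8 173.7  60. ] bin [444.6 240.7 160. ] [694.6 178.6 160. ]
```

Run:
```python
from h import *
s=load('side0.png');c=load('scene0.png')
for n,u,v,z in [('flange',352,176,20),('plates',357,222,36),('jar top',381,256,110),('driver tip',251,222,5),('driver end',168,235,15)]: print(n,onz(s,u,v,z).round(0))
for n,u,v,z in [('flange',370,267,20),('plates',303,285,36),('jar top',239,303,110),('driver tip',267,205,5)]: print(n,onz(c,u,v,z).round(0))
# tray: blue mask
for q,nm in((s,'side'),(c,'scene')):
    h=cv2.cvtColor(q['image'],cv2.COLOR_RGB2HSV); m=cv2.inRange(h,(105,120,40),(130,255,255))
    m=cv2.morphologyEx(m,cv2.MORPH_CLOSE,np.ones((5,5)))
    cs,_=cv2.findContours(m,0,2)
    pt=(245,325) if nm=='side' else (165,235)
    for k in cs:
        if cv2.pointPolygonTest(k,pt,False)>0:
            hl=cv2.convexHull(k); ap=cv2.approxPolyDP(hl,6,True)[:,0]; print(nm,ap.tolist()); print([onz(q,*p,60).round(0)[:2].tolist() for p in ap]); print([onz(q,*p,0).round(0)[:2].tolist() for p in ap])
```

```text
flange [780.  29.  20.]
plates [ 734. -134.   36.]
jar top [ 721. -284.  110.]
driver tip [495. -55.   5.]
driver end [297. -60.  15.]
flange [783.  38.  20.]
plates [ 736. -125.   36.]
jar top [ 720. -279.  110.]
driver tip [488. -58.   5.]
side [[299, 271], [312, 360], [184, 378], [178, 286]]
[[562.0, -251.0], [537.0, -439.0], [311.0, -422.0], [314.0, -233.0]]
[[574.0, -214.0], [548.0, -416.0], [304.0, -397.0], [308.0, -194.0]]
scene [[173, 180], [218, 263], [153, 296], [112, 206]]
[[317.0, -235.0], [591.0, -260.0], [581.0, -418.0], [305.0, -398.0]]
[[268.0, -223.0], [560.0, -250.0], [550.0, -418.0], [255.0, -396.0]]
```

carry_out([
  [[0, 0, -50, 0, 0, 0, 100], [100, -130, -50, 0, 0, -12, 53], [200, -260, -50, 0, 0, -30, 53], [300, -400, -50, 0, 0, -45, 53], [620, -505, -50, 0, 0, -60.7, 53], [620, -505, -50, 0, 0, -60.7, 53], [620, -505, -50, 0, 0, -60.7, 53], [620, -505, -50, 0, 0, -60.7, 53], [620, -505, -50, 0, 0, -60.7, 53], [620, -505, -50, 0, 0, -60.7, 53], [620, -505, -50, 0, 0, -60.7, 53], [620, -505, -50, 0, 0, -60.7, 53], [620, -505, -50, 0, 0, -60.7, 53], [620, -505, -50, 0, 0, -60.7, 53], [620, -505, -50, 0, 0, -60.7, 53]],
])

```text
time: 2.02
ee_pos: [611.0, 121.5, 253.3]
tcp_rot: [0.788, 0.616, -0.001, -0.001]
contact_force: [0.1, -0.4, -0.0]
finger_gap: 0.529
```

carry_out([
  [[0, 5, 0, 0, 10, 0, 53], [0, 10, 0, 0, 20, 0, 53], [0, 15, 0, 0, 30, 0, 53], [0, 15, 0, 0, 35, 0, 53], [9, 15, 60, 0, 35, 0, 53], [9, 15, 120, 0, 35, 0, 53], [9, 15, 147, 0, 35, 0, 53], [9, 15, 147, 0, 35, 0, 53], [9, 15, 147, 0, 35, 0, 53]],
])

```text
time: 3.15
ee_pos: [627.5, 123.5, 110.3]
tcp_rot: [0.752, 0.586, 0.238, -0.184]
contact_force: [0.3, -0.4, -0.4]
finger_gap: 0.527
```

Run:
```python
from h import *
o=robot.get_obs(); print(o['joint_pos'].round(2),o['ee_pos'],o['tcp_rot'])
from scipy.spatial.transform import Rotation as Ro
print(Ro.from_quat(o['tcp_rot']).as_matrix().round(3))
snap('wrist','w1.png');snap('side','s1.png')
cv2.imwrite('pics/both.png',np.hstack([cv2.imread('pics/w1.png')[:, :],cv2.imread('pics/s1.png')[30:450,160:400]]))
```

```text
[-0.11  0.54  1.54  0.7   1.08 -0.21] [627.48044674 123.49788245 110.26112075] [ 0.75208741  0.58636865  0.23801462 -0.1840798 ]
[[ 0.199  0.97   0.142]
 [ 0.794 -0.245  0.556]
 [ 0.574  0.002 -0.819]]Traceback (most recent call last):
  File "<stdin>", line 6, in <module>
    return _nx.concatenate(arrs, 1, dtype=dtype, casting=casting)
           ~~~~~~~~~~~~~~~^^^^^^^^^^^^^^^^^^^^^^^^^^^^^^^^^^^^^^^
ValueError: all the input array dimensions except for the concatenation axis must match exactly, but along dimension 0, the array at index 0 has size 420 and the array at index 1 has size 390
```

View pics/w1.png

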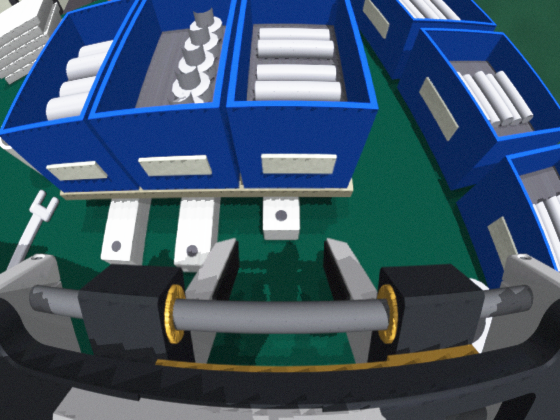

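View pics/s1.png

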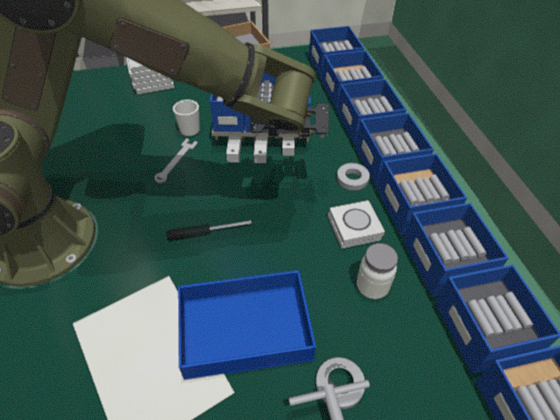

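```bash
cat >> h.py <<'E'
from scipy.spatial.transform import Rotation as Ro
def wz(s,o,u,v,z):
    f=210/np.tan(np.radians(s['vertical_fov'])/2); du,dv=u-s['cx'],v-s['cy']; r=np.hypot(du,dv); a=r/f
    d=np.array([np.sin(a)*du/r,np.sin(a)*dv/r,np.cos(a)]); H=s['hand_eye']; R=Ro.from_quat(o['tcp_rot']).as_matrix()
    p=R@H[:3,3]+o['ee_pos']; d=R@H[:3,:3]@d; return p+d*(z-p[2])/d[2]
E
python3 - <<'E'
from h import *
o=robot.get_obs(); s=load('w1.png')
i=s['image'][150:260,90:360,::-1]; cv2.imwrite('pics/c3.png',cv2.resize(i,None,fx=2.9,fy=2.9,interpolation=2))
for u,v in [(264,229),(299,229),(281,229)]: print(wz(s,o,u,v,30).round(1))
E
```

```text
[625.7 169.2  30. ]
[654.9 161.8  30. ]
[639.9 165.6  30. ]
```

View pics/c3.png

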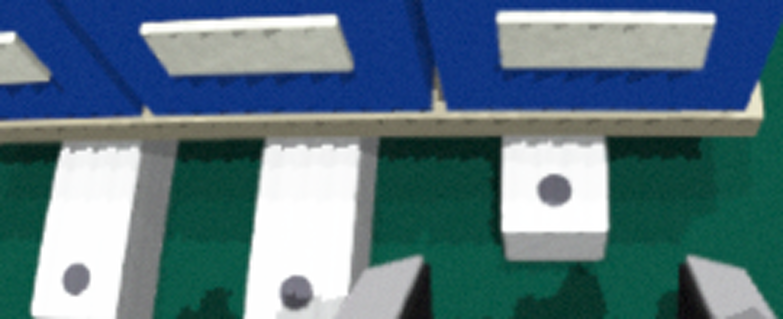

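carry_out([
  [[0, 1.5, 40, 0, 0, 0, 53], [0, 1.5, 80, 0, 0, 0, 53], [0, 1.5, 105, 0, 0, 0, 53], [0, 1.5, 105, 0, 0, 0, 53], [0, 1.5, 105, 0, 0, 0, 53]],
])

```text
time: 3.88
ee_pos: [643.8, 181.4, 24.1]
tcp_rot: [0.752, 0.586, 0.238, -0.184]
contact_force: [0.5, -0.7, -0.7]
finger_gap: 0.528
```

Run:
```python
from h import *
o=robot.get_obs(); print(o['ee_pos'].round(1),o['contact_force'].round(1)); snap('wrist','w2.png')
i=load('w2.png')['image'][100:300,140:420,::-1]; cv2.imwrite('pics/c4.png',cv2.resize(i,None,fx=2.8,fy=2.8,interpolation=2))
```

```text
[643.8 181.4  24.1] [ 0.5 -0.7 -0.7]
```

View pics/c4.png

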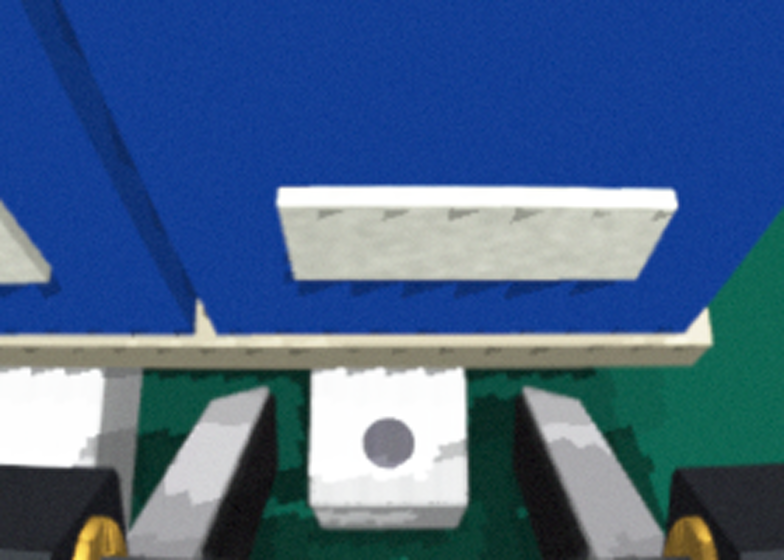

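carry_out([
  [[0, 0.5, 10, 0, 0, 0, 53], [0, 0.5, 19, 0, 0, 0, 53], [0, 0.5, 19, 0, 0, 0, 53], [0, 0.5, 19, 0, 0, 0, 53], [0, 0.5, 19, 0, 0, 0, 25], [0, 0.5, 19, 0, 0, 0, 15], [0, 0.5, 19, 0, 0, 0, 15], [0, 0.5, 19, 0, 0, 0, 15], [0, 0.5, 19, 0, 0, 0, 15], [0, 0.5, 19, 0, 0, 0, 15]],
], grip_force=40)

```text
time: 5.18
ee_pos: [646.2, 192.4, 7.0]
tcp_rot: [0.752, 0.586, 0.237, -0.185]
contact_force: [-3.0, -2.1, 4.3]
finger_gap: 0.336
```

carry_out([
  [[-8, 0, -6, 0, 0, 0, 15], [-20, 0, -14, 0, 0, 0, 15], [-33, 0, -23, 0, 0, 0, 15], [-46, 0, -32, 0, 0, 0, 15], [-46, 0, -32, 0, 0, 0, 15]],
])

```text
time: 5.8
ee_pos: [632.6, 135.9, 7.0]
tcp_rot: [0.753, 0.586, 0.237, -0.184]
contact_force: [-1.9, -4.5, 6.9]
finger_gap: 0.337
```

Run:
```python
from h import *
o=robot.get_obs(); print(o['ee_pos'].round(1),o['contact_force'].round(1),o['finger_gap']); snap('wrist','w3.png')
i=load('w3.png')['image'][60:300,120:440,::-1]; cv2.imwrite('pics/c5.png',cv2.resize(i,None,fx=2.4,fy=2.4,interpolation=2))
```

```text
[632.6 135.9   7. ] [-1.9 -4.5  6.9] 0.33710973095428914
```

View pics/c5.png

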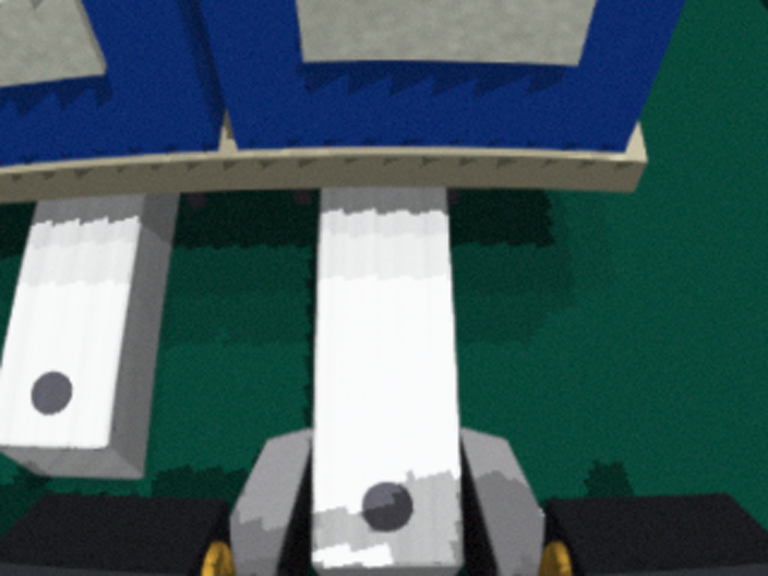

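carry_out([
  [[-8, 0, -6, 0, 0, 0, 15], [-25, 0, -17.5, 0, 0, 0, 15], [-45, 0, -31.5, 0, 0, 0, 15], [-65, 0, -45.5, 0, 0, 0, 15], [-85, 0, -59.5, 0, 0, 0, 15], [-95, 0, -66.5, 0, 0, 0, 15], [-102, 0, -71.5, 0, 0, 0, 15], [-102, 0, -71.5, 0, 0, 0, 15], [-102, 0, -71.5, 0, 0, 0, 15]],
])

```text
time: 6.98
ee_pos: [602.0, 15.8, 7.0]
tcp_rot: [0.752, 0.586, 0.237, -0.184]
contact_force: [-2.6, -5.3, 8.6]
finger_gap: 0.338
```

Run:
```python
from h import *
o=robot.get_obs(); print(o['ee_pos'].round(1),o['contact_force'].round(1),o['finger_gap']); s=snap('wrist','w4.png')
```

```text
[602.   15.8   7. ] [-2.6 -5.3  8.6] 0.3377788304615256
```

View pics/w4.png

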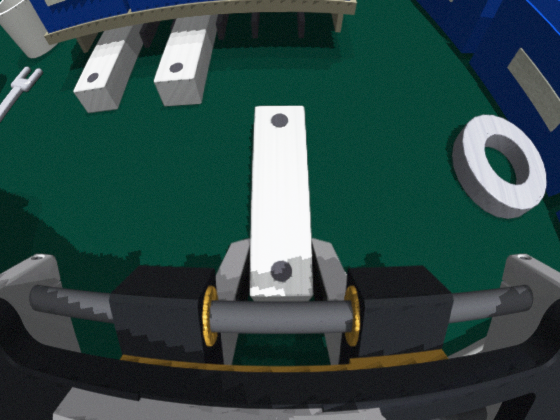

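carry_out([
  [[0, 0, 0, 0, 0, 0, 53], [0, 0, 0, 0, 0, 0, 53], [0, 0, 0, 0, 0, 0, 53], [0, 0, -15, 0, 0, 0, 53], [0, 0, -50, 0, 0, 0, 53], [0, 0, -100, 0, 0, 0, 53], [0, 0, -120, 0, -10, 0, 53], [0, 0, -120, 0, -20, 0, 53], [0, 0, -120, 0, -30, 0, 53], [0, 0, -120, 0, -35, 0, 53], [0, 0, -120, 0, -35, 0, 53]],
])

```text
time: 8.4
ee_pos: [585.5, -48.8, 105.9]
tcp_rot: [0.788, 0.615, 0.0, 0.0]
contact_force: [0.1, -0.0, 0.4]
finger_gap: 0.53
```

Run:
```python
from h import *
o=robot.get_obs(); print(o['ee_pos'].round(1),Ro.from_quat(o['tcp_rot']).as_matrix().round(3),o['finger_gap']); s=snap('wrist','w5.png')
h=s['image'].astype(int); m=((h.min(2)>185)*255).astype(np.uint8)
cs,_=cv2.findContours(m,0,2)
for k in cs:
    if cv2.contourArea(k)>800:
        r=cv2.minAreaRect(k); b=cv2.boxPoints(r); print(r[0],[wz(s,o,*p,30).round(1)[:2].tolist() for p in b])
```

```text
[585.5 -48.8 105.9] [[ 0.243  0.97   0.001]
 [ 0.97  -0.243  0.   ]
 [ 0.     0.001 -1.   ]] 0.5299478505353785
(461.7622375488281, 252.9725799560547) [[710.8, -119.9], [731.5, -88.9], [778.5, -121.0], [757.0, -155.3]]
(451.8070983886719, 246.29946899414062) [[687.9, -59.3], [787.5, -76.7], [794.1, -176.6], [683.1, -145.7]]
(467.10003662109375, 77.69998931884766) [[730.8, 62.5], [805.3, 86.7], [831.3, 7.8], [752.0, -10.1]]
(280.5, 99.5) [[609.2, 108.3], [640.6, 100.4], [611.9, -13.7], [580.6, -5.8]]
```

View pics/w5.png

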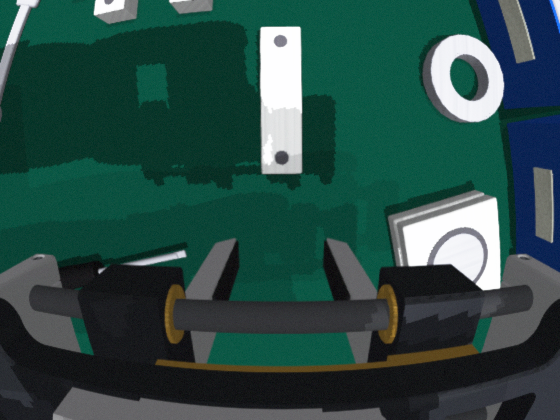

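carry_out([
  [[50, 1, 0, 0, 0, 0, 53], [99, 1, 0, 0, 0, 0, 53], [99, 1, 20, 0, 0, 0, 53], [99, 1, 60, 0, 0, 0, 53], [99, 1, 90, 0, 0, 0, 53], [99, 1, 101, 0, 0, 0, 53], [99, 1, 101, 0, 0, 0, 53], [99, 1, 101, 0, 0, 0, 53], [99, 1, 101, 0, 0, 0, 15], [99, 1, 101, 0, 0, 0, 15], [99, 1, 101, 0, 0, 0, 15], [99, 1, 101, 0, 0, 0, 15], [99, 1, 101, 0, 0, 0, 15]],
])

```text
time: 10.07
ee_pos: [610.6, 46.3, 4.6]
tcp_rot: [0.789, 0.615, 0.0, 0.0]
contact_force: [-1.7, 0.2, 6.5]
finger_gap: 0.338
```

carry_out([
  [[0, 0, -20, 0, 0, 0, 15], [0, 0, -60, 0, 0, 0, 15], [0, 0, -110, 0, 0, 0, 15], [-20, -4, -150, 0, 0, 5, 15], [-60, -12, -165, 0, 0, 13, 15], [-105, -22, -165, 0, 0, 22, 15], [-150, -31, -165, 0, 0, 31, 15], [-195, -40, -165, 0, 0, 40, 15], [-240, -50, -165, 0, 0, 49, 15], [-285, -59, -165, 0, 0, 58, 15], [-330, -68, -165, 0, 0, 67, 15], [-370, -76, -165, 0, 0, 75, 15], [-395, -81, -165, 0, 0, 80, 15], [-404, -83, -165, 0, 0, 80, 15], [-404, -83, -165, 0, 0, 80, 15], [-404, -83, -165, 0, 0, 80, 15]],
])

```text
time: 12.08
ee_pos: [431.8, -324.4, 169.2]
tcp_rot: [0.999, -0.035, 0.0, -0.0]
contact_force: [0.6, -0.7, -1.8]
finger_gap: 0.337
```

Run:
```python
from h import *
o=robot.get_obs(); print(o['ee_pos'].round(1),Ro.from_quat(o['tcp_rot']).as_matrix().round(3)[:,0],o['finger_gap'],o['contact_force']); s=snap('wrist','w6.png');snap('side','s6.png')
```

```text
[ 431.8 -324.4  169.2] [ 0.998 -0.07   0.   ] 0.33671938095732706 [ 0.58281231 -0.66956696 -1.75053417]
```

View pics/w6.png

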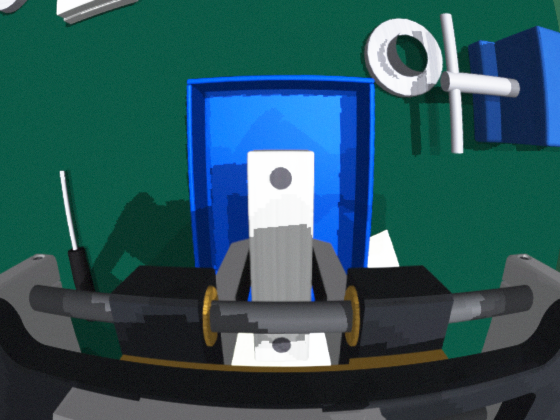

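View pics/s6.png

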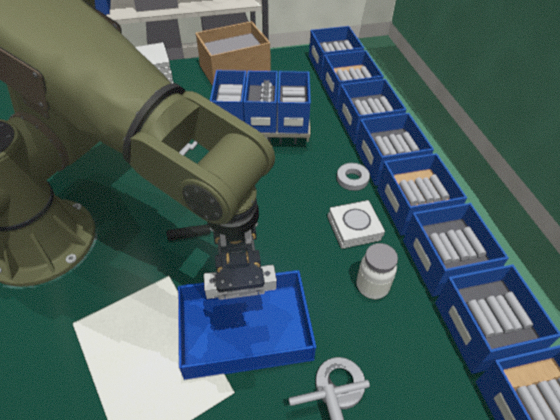

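carry_out([
  [[0, 0, 30, 0, 0, 0, 15], [0, 0, 65, 0, 0, 0, 15], [0, 0, 100, 0, 0, 0, 15], [0, 0, 125, 0, 0, 0, 15], [0, 0, 142, 0, 0, 0, 15], [0, 0, 150, 0, 0, 0, 15], [0, 0, 154, 0, 0, 0, 15], [0, 0, 156, 0, 0, 0, 15], [0, 0, 157, 0, 0, 0, 15], [0, 0, 158, 0, 0, 0, 15], [0, 0, 158, 0, 0, 0, 15], [0, 0, 158, 0, 0, 0, 15]],
])

```text
time: 13.68
ee_pos: [431.4, -325.3, 11.2]
tcp_rot: [0.999, -0.036, 0.0, 0.0]
contact_force: [0.9, 0.5, -2.6]
finger_gap: 0.337
```

carry_out([
  [[0, 0, 0.5, 0, 0, 0, 15], [0, 0, 1, 0, 0, 0, 15], [0, 0, 1.4, 0, 0, 0, 15], [0, 0, 1.7, 0, 0, 0, 15], [0, 0, 1.7, 0, 0, 0, 15], [0, 0, 1.7, 0, 0, 0, 15]],
])

```text
time: 14.42
ee_pos: [431.4, -325.3, 9.6]
tcp_rot: [0.999, -0.036, 0.0, 0.0]
contact_force: [-3.5, 3.3, 5.6]
finger_gap: 0.34
```

carry_out([
  [[0, 0, 0, 0, 0, 0, 45], [0, 0, 0, 0, 0, 0, 53], [0, 0, 0, 0, 0, 0, 53], [0, 0, 0, 0, 0, 0, 53], [0, 0, -10, 0, 0, 0, 53], [0, 0, -40, 0, 0, 0, 53], [0, 0, -90, 0, 0, 0, 53], [0, 0, -150, 0, 0, 0, 53], [0, 0, -180, 0, 0, 0, 53], [-60, 0, -200, 0, 0, 0, 53], [-80, 0, -200, 0, 0, 0, 53], [-80, 0, -200, 0, 0, 0, 53], [-80, 0, -200, 0, 0, 0, 53]],
])

```text
time: 16.05
ee_pos: [352.2, -319.6, 209.6]
tcp_rot: [0.999, -0.036, 0.0, 0.0]
contact_force: [-0.3, -0.5, -0.7]
finger_gap: 0.529
```

Run:
```python
from h import *
o=robot.get_obs(); print(o['time'],o['ee_pos'].round(1),o['finger_gap'],o['contact_force']); s=snap('wrist','w7.png');snap('side','s7.png')
h=s['image'].astype(int); m=((h.min(2)>185)*255).astype(np.uint8)
cs,_=cv2.findContours(m,0,2)
for k in cs:
    if cv2.contourArea(k)>800:
        r=cv2.minAreaRect(k); b=cv2.boxPoints(r); print(r[0],[wz(s,o,*p,35).round(1)[:2].tolist() for p in b])
```

```text
16.05 [ 352.2 -319.6  209.6] 0.529113069700631 [-0.26145388 -0.48853218 -0.66534704]
(278.5, 349.0) [[184.2, -222.3], [172.8, -384.5], [117.2, -385.4], [129.2, -212.9]]
(281.5, 272.5) [[304.4, -256.9], [295.8, -375.5], [223.8, -374.2], [233.0, -247.8]]
(372.75, 225.25) [[376.2, -370.3], [393.4, -434.3], [245.5, -487.6], [229.0, -414.3]]
(280.5, 127.0) [[493.4, -313.6], [491.1, -344.8], [372.6, -336.3], [375.0, -304.7]]
```

View pics/w7.png

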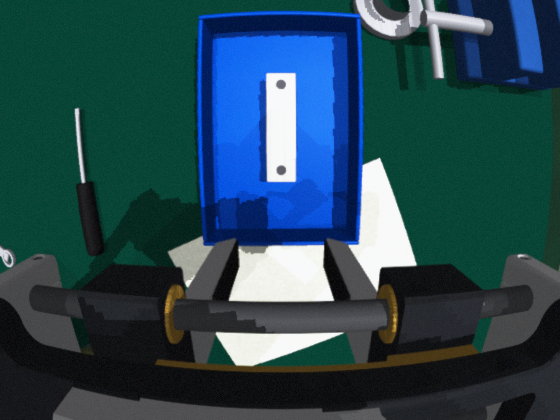

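View pics/s7.png

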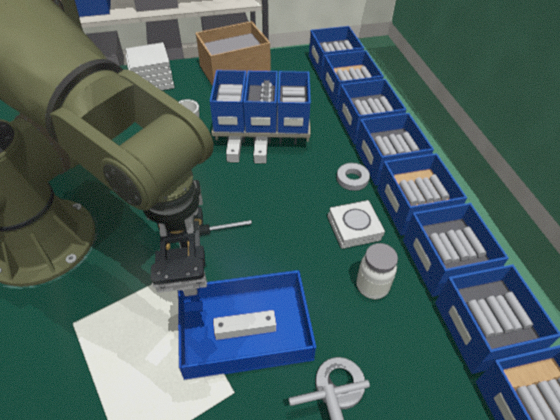

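The bar lies flat in the middle of the tray: wrist picture centre (280,127), side picture (245,324). The two long bars and the other things look unchanged, and the gripper is clear of everything.

```bash
python3 -c "
from plant import robot
print(robot.sign_off())"
```

```text
the job is handed in; nothing more can be done
None
```

The short bar, from the right-hand lane as seen in the side view, is now lying flat in the middle of the blue tray, and the job is handed in at about 16 s of the 58 s allowed.

- **How it was done:** I gripped the bar's outer end with the tool tilted 35° to stay clear of the bins. I then drew it about 180 mm out along the bench, let go, and took it again at its middle with the tool upright. It was lowered until light contact (about 6 N change) and released.
- **Bar in the tray:** The last wrist picture puts the bar's centre at about (433, -325) mm, against a measured tray centre of (432, -325). Its top measured about 119 x 31 mm, as expected for the bar lying flat.
- **Everything else:** The two full-length bars and the other things in view looked unmoved in the last side and wrist pictures. I compared these by eye only, not by measurement. In the last side picture the arm hid the spanner and part of the cup, so I could not check those fully.
- **Forces:** The wrist force stayed under about 11 N in every reading, and the gripper was touching nothing at the end. No check failed or disagreed. The only spread was 2–3 mm between camera estimates of how far the bar stuck out.

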